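# Load the orange bearing block into the sprung scanning clamp

## Task

Put the orange printed bearing block into the clamp on the scanning turntable: press the red sprung jaw back, lower the block into the opened gap and let the jaw close on it, so that it stands upright on the clamp's floor, square and about midway across the jaws. Leave the blue block where it is.

Things in the scene. Friction and masses are not known exactly. Their poses are not given: they have to be found in the camera images.
- orange_block_c (a point): Centre of the loose orange bearing block (105 to 210 g), upright on the table, centre 30 mm up: 36 mm thick along x, 60 long along y, 60 tall along z. Lower half a plain box, top rounded like a pillow block, a steel bearing shown on both flat x faces. Grip it across its 36 mm thickness. In the clamp its two y ends face jaw and stop.
- blue_block_c (a point): Centre of the blue bearing block, same shape, size and axes as the orange one; it must stay where it is. (A white block and a grey flange stand near, not wanted either.)
- seat (a point): Clamp floor where the block goes, 42 mm above the table, on a fixed black turntable (300 mm diameter). z up, y = way the jaw opens. Loaded block: centre 30 mm above this point, its y along this y (either way). Dark fixed stop: 60 mm wide, 20 high above the floor, from y -45 to -30 mm. Gap open at both x sides. Bracket behind the jaw: y 113 to 127 mm, 50 high.
- jaw (a joint): Opening of the red sprung jaw (m), 0 closed to 0.050, towards the seat's +y. Upright plate 60 mm wide, 12 thick, top 60 mm above the clamp floor; inner face at seat y = 5 mm + this value (closed gap 35 mm, less than the block). Spring 3 N at 0, 5.5 at 0.025, 8 at 0.050. Let go, it closes in about half a second and slides the block to the stop; 0.025 with the block in.
Things that resemble listed ones, but are neither listed nor needed, are in the scene too. What is meant by the part that bears orange_block_c is not green, and is the smaller of those in its own colour.

How it is judged:
By the outcome, as a careful person would: the job done as asked, in the order asked, and still so for the second after the job is handed in, with the robot touching nothing.
It also fails if it takes over 38 s, if anything falls off the work surface, if the arm or the gripper's body presses on something with over 40 N, if the wrist force passes 120 N, or if a joint passes its speed limit or range.

## Robot

A 6-joint arm with a two-finger parallel gripper is mounted at the origin on the work surface. World frame = base frame: x ahead of the robot, y to its left, z up, the work surface at z = 0. Lengths are in m, angles in rad, forces in N, time in s.
With the tool pointing down it reaches from about 0.225 to 0.875 m from the base axis. Payload 3.4 kg.
Tool frame: the origin (TCP) lies at the very end of the fingers, on their centre line; the grasp point (between the pads) lies 19 mm behind it; z points along the fingers, y is the line along which they close (so a half turn about z gives the same grasp; the last joint's range is limited). The gripper opens to 85 mm and grips with 20 to 120 N. Pads are 22 mm wide; open, the fingers measure 114 mm over their backs; the gripper's body (76 mm by 85 mm) begins 54 mm behind the grasp point. The pads swing forward as they close: fully open they stand 13 mm farther back than shut.
Start: joints at [1.142, 0.276, 1.505, -0, 1.361, -0.121], TCP at [0.174, 0.548, 0.231] pointing down, gripper open.
Joint ranges: [-2.89, 2.89], [-0.75, 2.08], [0.22, 2.7], [-1.18, 4.32], [0.11, 2.71], [-2.7, 2.7]. Speed limits (rad/s): [2.57, 2.57, 3.14, 3.14, 3.14, 3.14].

## Interface

Orientations are given as a unit quaternion [w, x, y, z].
In Python, from rig import get_state, optics, sign_off gives the robot as it stands.
- The arm moves only by the tool send_rows, never from a script. Its argument "increments" is a list of rows, each an object with "gripper": the gripper's target within -1 to 1 (shut at 1, half-way at 0, fully open at -1); "linear": the shift along the world's x, y, z in m, a list of three; "delta_rot": the turn, a rotation vector about the world's x, y, z in rad, a list of three. In form: [{"gripper": gripper, "linear": [dx, dy, dz], "delta_rot": [rx, ry, rz]}, ...]. A call has 1 to 8 rows; each row is the pose to reach, as a shift and turn from the pose commanded when the call began; what a row does not reach only later rows make up. A row lasts 1/10 s, in which the tool goes at most 50 mm and 8.59 degrees, less where a joint would pass 70% of its speed; a pose out of reach is approached as far as the arm can. A call with a gripper value outside its range is refused whole. The fingers move at their own pace and stop on an object; "newtons" is the grip in N (left out, the last holds). Time passes only in rows, so rows that repeat a pose let the fingers close. It gives the time, the measured TCP pose, the force, the opening and the grip force at its end, in the units of the state.
- get_state(): the state, without advancing time (a new reading comes with each control period).
- optics.get_image(name): name is "side" or "top" or "wrist"; returns a dict with "pixels" (480x640x3 uint8, blue, green, red), "K" (3x3 intrinsics, pixels), "k1" (the pictures are not rectified: a ray, as slopes to the right and down, at radius r is drawn at 1 + k1 r^2 times it, then the intrinsics apply), "rvec" (rotation vector, rad) and "tvec" (3), from world to camera coordinates, as OpenCV has them; the wrist camera has in their place "T_tool_cam" (4x4, takes a point from camera to tool coordinates, whose origin is the TCP and whose axes are the flange's). Camera axes: x right, y down, z forward; pixel columns grow to the right and rows downward; lengths in m; the calibration is good to about 2 mm. A picture is of the moment at which its call begins: read the wrist's pose just before it. There is no depth.
- sign_off(): hands the job in; it is judged then, once.
The state is a dict: "clock": time; "qpos": joint angles; "qd": joint speeds; "effort": joint torques, N m; "position": TCP position; "ee_rot": TCP orientation; "contact_force": force on the tool from outside, world axes, zero at the start; "moment": the same for the moment, N m; "width": finger opening in m; "gripper_force": force on a finger pad.
Only numpy, scipy, OpenCV 4.12 (cv2) and the standard library are available. Lean on these libraries where they do the work, as an engineer would, in place of code of your own. Each camera call takes 0.05 s, during which the arm holds its last target. There are 200 camera calls.

## Working session

There is one attempt and no reset: what is moved stays moved. The work goes in short steps, Python scripts to look and compute and a tool call to move; the robot and the scene stay as the last step left them, time stands still between calls to the robot, and variables do not carry over. Pictures are saved under pics/ and viewed, at most 10 in all, crops included, and the job is handed in when it is done.

Besides the shell and the picture viewer there is one more tool, called after "Request:" as name(argument=value, ...), one argument or row to a line, values as JSON. send_rows: Moves the arm, as the interface text tells. Its arguments: {"type":"object","properties":{"increments":{"type":"array"},"newtons":{"type":"number"}},"required":["increments"]}

```bash
mkdir -p pics; cat > h.py <<'E'
import numpy as np, cv2, pickle
from rig import get_state, optics, sign_off
def grab(n):
    s=get_state(); d=optics.get_image(n); d['s']=s
    if n=='wrist':
        w,x,y,z=s['ee_rot']; q=np.array([x,y,z,w])
        from scipy.spatial.transform import Rotation as R
        T=np.eye(4);T[:3,:3]=R.from_quat(q).as_matrix();T[:3,3]=s['position']
        C=T@np.array(d['T_tool_cam']); d['R']=C[:3,:3]; d['o']=C[:3,3]
    else:
        Rm=cv2.Rodrigues(np.array(d['rvec'],float))[0]; d['R']=Rm.T; d['o']=-Rm.T@np.array(d['tvec'],float).ravel()
    return d
def ray(d,uv):
    K=np.array(d['K'],float); p=cv2.undistortPoints(np.array([[uv]],float),K,np.array([d['k1'],0,0,0,0.]))[0,0]
    return d['R']@np.array([p[0],p[1],1.])
def onz(d,uv,z):
    r=ray(d,uv); return d['o']+r*(z-d['o'][2])/r[2]
def proj(d,P):
    c=d['R'].T@(np.array(P,float)-d['o'])
    return cv2.projectPoints(c.reshape(1,3),np.zeros(3),np.zeros(3),np.array(d['K'],float),np.array([d['k1'],0,0,0,0.]))[0].ravel()
E
python3 - <<'E'
from h import *
for n in('top','side'):
    d=grab(n); cv2.imwrite(f'pics/{n}0.png',d['pixels']); pickle.dump(d,open(n+'.pkl','wb')); print(n,d['o'],d['R'][:,2])
print(get_state())
E
```

```text
top [ 0.32796122 -0.05125244  0.88236501] [ 0.21747421 -0.02452671 -0.97575786]
side [-0.11071719 -0.76609013  0.62706418] [ 0.56069699  0.65267505 -0.50954309]
{'clock': 0.1, 'qpos': array([ 1.14204680e+00,  2.76546889e-01,  1.50600322e+00, -2.04985791e-05,
        1.36068815e+00, -1.21010516e-01]), 'qd': array([ 0.00019995, -0.00087699, -0.00207478, -0.00062567, -0.00085635,
       -0.00102242]), 'effort': array([ 2.12728184e-03, -4.17701554e+01, -2.46404564e+01, -3.98743587e-04,
        5.87022791e-03, -1.87051782e-06]), 'position': array([0.17399387, 0.54755643, 0.23051889]), 'ee_rot': array([-2.13689044e-04,  1.53260889e-01,  9.88185419e-01, -7.94634505e-04]), 'contact_force': array([-0.37772815, -0.98200736,  0.11614844]), 'moment': array([-0.01698367, -0.00145851, -0.03081418]), 'gripper_force': 0.0, 'width': 0.08506468192333473}
```

View pics/top0.png

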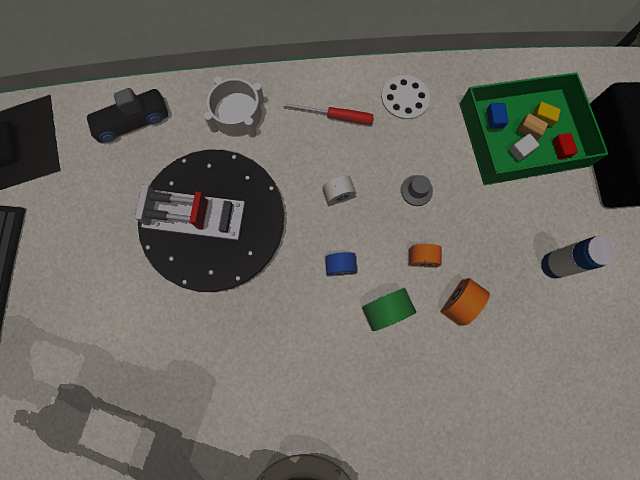

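View pics/side0.png

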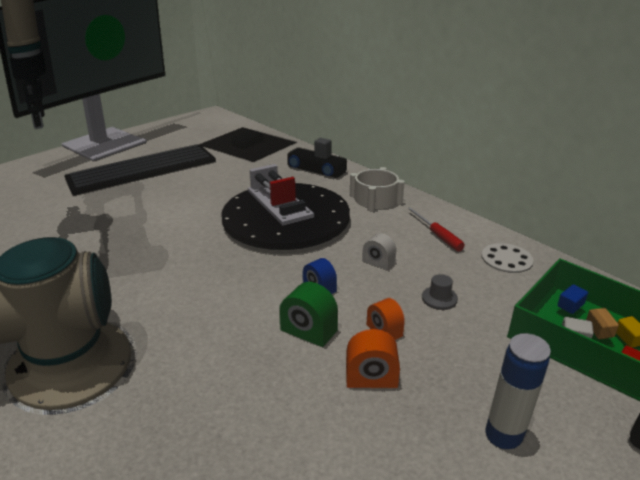

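The top view shows these orange candidates: a small block at (425,255) and a larger one at (466,301). There is also an orange-tan cube in the bin at (534,125). The wanted block is the smaller orange bearing block at (425,255). The blue block is at (341,263), white at (340,190), and the clamp runs from (143,207) to (243,220) with its red jaw at (198,210). The side view shows the same pair at (385,318) and (373,360). I'll check the choice in a close crop and measure.

```bash
cat >> h.py <<'E'
def cmask(d,lo,hi,mn=60):
    h=cv2.cvtColor(d['pixels'],cv2.COLOR_BGR2HSV); m=cv2.inRange(h,np.array(lo),np.array(hi))
    return [c for c in cv2.findContours(m,cv2.RETR_EXTERNAL,cv2.CHAIN_APPROX_NONE)[0] if cv2.contourArea(c)>mn]
def wrect(d,c,z):
    P=np.array([onz(d,p,z)[:2] for p in c[:,0].astype(float)],np.float32)
    return cv2.minAreaRect(P*1000)
E
python3 - <<'E'
from h import *
d=pickle.load(open('top.pkl','rb'))
cv2.imwrite('pics/crop.png',cv2.resize(d['pixels'][130:340,120:500],None,fx=2,fy=2,interpolation=cv2.INTER_CUBIC))
for nm,lo,hi in(('orange',(6,150,80),(16,255,255)),('blue',(105,120,50),(130,255,255)),('red',(0,170,60),(4,255,255))):
    for c in cmask(d,lo,hi):
        z=.1 if nm=='red' else .045
        print(nm,c[:,0].mean(0),cv2.contourArea(c),wrect(d,c,z))
h=cv2.cvtColor(d['pixels'],cv2.COLOR_BGR2HSV); m=np.zeros_like(h[...,0]); m[180:250,130:250]=cv2.inRange(h,(0,0,110),(180,60,255))[180:250,130:250]
c=max(cv2.findContours(m,0,1)[0],key=cv2.contourArea); print(cv2.minAreaRect(c),wrect(d,c,.042))
for p in [(239,240),(244,201),(212,149),(212,291),(139,220),(284,220)]: print(p,onz(d,p,.03))
E
```

```text
orange [468.53211009 302.6146789 ] 974.5 ((359.71044921875, -352.0273742675781), (53.312278747558594, 82.88166809082031), 44.44402313232422)
orange [425.83516484 253.87912088] 489.5 ((463.7075500488281, -280.640625), (59.27046203613281, 37.87046813964844), 84.7836685180664)
blue [341.17021277 263.08510638] 493.0 ((460.5148620605469, -113.28793334960938), (57.50868225097656, 38.596473693847656), 87.20512390136719)
blue [498.28571429 113.67142857] 276.0 ((752.2457275390625, -485.97998046875), (35.85089111328125, 52.75548553466797), 86.80648803710938)
red [194.95588235 206.5       ] 150.0 ((581.5496215820312, 152.16798400878906), (11.352192878723145, 60.00581359863281), 77.48139190673828)
red [567.45454545 143.8030303 ] 250.0 ((650.2194213867188, -590.201904296875), (45.03020477294922, 31.75154685974121), 6.3181939125061035)
red [349.99038462 115.00961538] 412.0 ((742.7623291015625, -156.8133087158203), (89.24365234375, 23.479007720947266), 74.83271026611328)
((192.27926635742188, 213.84201049804688), (98.58961486816406, 38.490787506103516), 7.3737664222717285) ((585.3240356445312, 173.12881469726562), (198.24041748046875, 78.87648010253906), 77.55882263183594)
(239, 240) [0.5260767  0.08346846 0.03      ]
(244, 201) [0.60647087 0.06933551 0.03      ]
(212, 149) [0.72737182 0.13151277 0.03      ]
(212, 291) [0.42885555 0.14165486 0.03      ]
(139, 220) [0.58589718 0.28710537 0.03      ]
(284, 220) [ 0.55930615 -0.00911822  0.03      ]
```

View pics/crop.png

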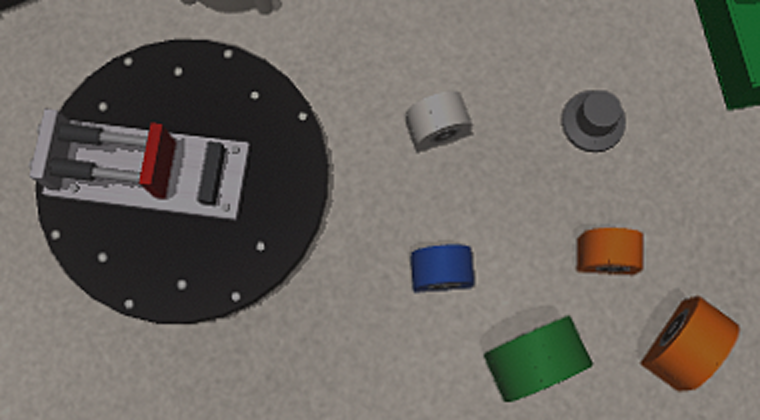

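The crop confirms the choice: the small orange block, with a bearing, measures about 59 x 37 mm at world (0.464,-0.281), and the larger orange one is about 83 mm. The jaw measures 60 x 11.4 mm at (0.5815,0.152), as the description says. Next I'll take a closer wrist view of the clamp on the way.

Request:
send_rows(
  increments=[
    {"gripper": -1, "linear": [0.03, -0.03, 0.01], "delta_rot": [0, 0, -0.1]},
    {"gripper": -1, "linear": [0.06, -0.06, 0.02], "delta_rot": [0, 0, -0.2]},
    {"gripper": -1, "linear": [0.09, -0.09, 0.03], "delta_rot": [0, 0, -0.3]},
    {"gripper": -1, "linear": [0.12, -0.12, 0.04], "delta_rot": [0, 0, -0.4]},
    {"gripper": -1, "linear": [0.15, -0.15, 0.05], "delta_rot": [0, 0, -0.5]},
    {"gripper": -1, "linear": [0.18, -0.18, 0.06], "delta_rot": [0, 0, -0.6]},
    {"gripper": -1, "linear": [0.2, -0.2, 0.07], "delta_rot": [0, 0, -0.7]},
    {"gripper": -1, "linear": [0.2, -0.2, 0.07], "delta_rot": [0, 0, -0.75]},
  ],
)

```text
clock: 0.9
position: [0.3773, 0.3457, 0.3023]
ee_rot: [0.001, 0.508, 0.861, 0.001]
contact_force: [0.1, 0.1, -0.5]
width: 0.0853
gripper_force: 0.0
```

Request:
send_rows(
  increments=[
    {"gripper": -1, "linear": [0.03, -0.03, 0.0], "delta_rot": [0, 0, -0.1]},
    {"gripper": -1, "linear": [0.06, -0.06, 0.0], "delta_rot": [0, 0, -0.2]},
    {"gripper": -1, "linear": [0.09, -0.09, 0.0], "delta_rot": [0, 0, -0.3]},
    {"gripper": -1, "linear": [0.12, -0.12, 0.0], "delta_rot": [0, 0, -0.4]},
    {"gripper": -1, "linear": [0.15, -0.15, 0.0], "delta_rot": [0, 0, -0.5]},
    {"gripper": -1, "linear": [0.17, -0.18, 0.0], "delta_rot": [0, 0, -0.6]},
    {"gripper": -1, "linear": [0.17, -0.2, 0.0], "delta_rot": [0, 0, -0.7]},
    {"gripper": -1, "linear": [0.17, -0.2, 0.0], "delta_rot": [0, 0, -0.732]},
  ],
)

```text
clock: 1.7
position: [0.5447, 0.145, 0.3004]
ee_rot: [0.0, 0.782, 0.623, -0.001]
contact_force: [-0.7, -0.4, 0.9]
width: 0.0858
gripper_force: 0.0
```

```bash
python3 - <<'E'
from h import *
d=grab('wrist'); cv2.imwrite('pics/w1.png',d['pixels']); pickle.dump(d,open('w1.pkl','wb')); s=d['s']
print(s['clock'],s['position'],s['ee_rot'],s['qpos'],d['o'],d['R'],np.array(d['T_tool_cam']))
print(proj(d,(.579,.1415,.042)))
for c in cmask(d,(0,150,50),(6,255,255)): print(c[:,0].mean(0),cv2.contourArea(c),wrect(d,c,.102))
E
```

```text
1.7 [0.54469954 0.14503613 0.30037261] [ 1.28478074e-04  7.82085083e-01  6.23170371e-01 -1.26296340e-03] [ 1.37780324e-01  2.29723682e-01  1.39997797e+00 -1.51133548e-03
  1.51393302e+00  3.63082951e-01] [0.55863515 0.20878689 0.44173316] [[ 0.97456888 -0.21565148 -0.06090926]
 [-0.22408094 -0.94002723 -0.25717024]
 [-0.00179722  0.26427872 -0.96444467]] [[-7.82699494e-04 -9.65008506e-01 -2.62217411e-01  6.49508056e-02]
 [ 9.99999603e-01 -6.43666844e-04 -6.16111658e-04 -8.47093026e-04]
 [ 4.25772337e-04 -2.62217789e-01  9.65008627e-01 -1.41498552e-01]
 [ 0.00000000e+00  0.00000000e+00  0.00000000e+00  1.00000000e+00]]
[356.00204293 203.13450718]
[558.02816901 367.46478873] 324.5 ((745.1151123046875, -60.99885940551758), (24.794118881225586, 22.057662963867188), 72.49978637695312)
[358.58125 200.075  ] 977.0 ((579.944091796875, 154.4866485595703), (16.323156356811523, 59.17042541503906), 77.08079528808594)
```

View pics/w1.png

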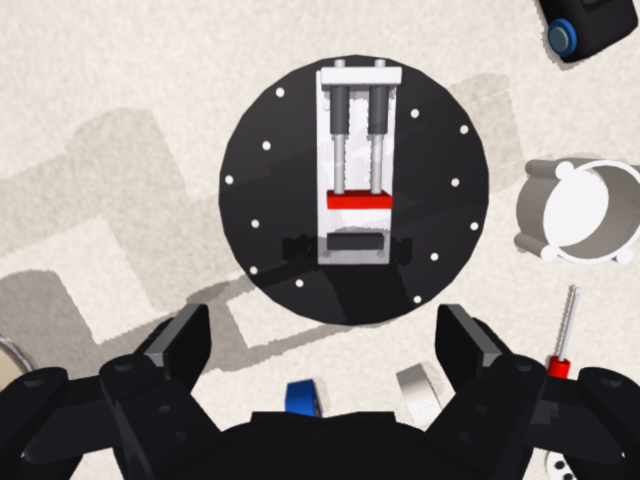

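The wrist view shows the clamp: red jaw at (358,200), dark stop at (355,241), bracket at (360,75). I'll measure the jaw's front top edge and the stop top.

```bash
python3 - <<'E'
from h import *
d=pickle.load(open('w1.pkl','rb')); px=d['pixels']
# plate edges: left/right boundaries of bright plate per row, at z=.042
g=cv2.cvtColor(px,cv2.COLOR_BGR2GRAY).astype(float)
L=[];R=[]
for r in list(range(100,185,4))+list(range(214,228,3))+list(range(252,262,3)):
    gr=np.diff(g[r]); L.append(onz(d,(305+np.argmax(gr[305:335])+.5,r),.042)[:2]); R.append(onz(d,(380+np.argmin(gr[380:405])+.5,r),.042)[:2])
def line(P):
    vx,vy,x,y=cv2.fitLine(np.array(P,np.float32),cv2.DIST_HUBER,0,.001,.001).ravel(); 
    if vy<0: vx,vy=-vx,-vy
    return np.degrees(np.arctan2(vy,vx)),np.array([x,y])
aL,pL=line(L);aR,pR=line(R);print('edges',aL,pL,aR,pR)
red=max(cmask(d,(0,150,50),(6,255,255)),key=cv2.contourArea)
m=np.zeros(g.shape,np.uint8);m[225:258,322:388]=(g[225:258,322:388]<75)*255
st=max(cv2.findContours(m,0,1)[0],key=cv2.contourArea);print('stop',cv2.boundingRect(st),wrect(d,st,.062))
bx=cv2.boundingRect(red); print('red',bx)
# front edge of jaw top
P=[]
for c in range(bx[0]+4,bx[0]+bx[2]-4,2):
    rows=red[red[:,0,0]==c][:,0,1]; P.append(onz(d,(c,rows.max()+.5),.102)[:2])
a,p=line(P); print('jaw front edge ang',a,p)
for deg in(77.5,):
    v=np.array([np.cos(np.radians(deg)),np.sin(np.radians(deg))]);u=np.array([v[1],-v[0]])
    print('u of L,R',u@pL,u@pR,'jaw front v',v@p,'front mid u',[float(u@P[0]),float(u@P[-1])])
    S=np.array([onz(d,q,.062)[:2] for q in st[:,0].astype(float)]);print('stop u',(S@u).min(),(S@u).max(),'v',(S@v).min(),(S@v).max())
    s0=np.array([.579,.1415]);print('seat0 u v',u@s0,v@s0)
E
```

```text
edges 77.30164 [0.5458963  0.18370828] 77.37365 [0.62275374 0.16606839]
stop (327, 233, 57, 17) ((568.9877319335938, 106.19523620605469), (17.21561050415039, 58.41132736206055), 77.07966613769531)
red (327, 190, 66, 19)
jaw front edge ang 167.07753 [0.57513005 0.14674701]
u of L,R 0.49319462064953734 0.572048210931768 jaw front v 0.2677494429276469 front mid u [0.5067807499334204, 0.5577920599538536]
stop u 0.5032833856711129 0.5617130175525449 v 0.21818987773895654 0.23562100463334473
seat0 u v 0.5346491827501998 0.26346442147763216
```

Request:
send_rows(
  increments=[
    {"gripper": -1, "linear": [-0.005, -0.03, 0], "delta_rot": [0, 0, 0.02]},
    {"gripper": -1, "linear": [-0.01, -0.07, 0], "delta_rot": [0, 0, 0.04]},
    {"gripper": -1, "linear": [-0.015, -0.11, 0], "delta_rot": [0, 0, 0.06]},
    {"gripper": -1, "linear": [-0.02, -0.15, 0], "delta_rot": [0, 0, 0.08]},
    {"gripper": -1, "linear": [-0.025, -0.19, 0], "delta_rot": [0, 0, 0.1]},
    {"gripper": -1, "linear": [-0.03, -0.23, 0], "delta_rot": [0, 0, 0.12]},
    {"gripper": -1, "linear": [-0.035, -0.27, 0], "delta_rot": [0, 0, 0.13]},
    {"gripper": -1, "linear": [-0.04, -0.31, 0], "delta_rot": [0, 0, 0.13]},
  ],
)

```text
clock: 2.55
position: [0.5037, -0.163, 0.3011]
ee_rot: [-0.0, 0.737, 0.676, 0.0]
contact_force: [1.0, 0.7, 0.6]
width: 0.0858
gripper_force: 0.0
```

Request:
send_rows(
  increments=[
    {"gripper": -1, "linear": [-0.01, -0.04, -0.01], "delta_rot": [0, 0, 0]},
    {"gripper": -1, "linear": [-0.02, -0.08, -0.02], "delta_rot": [0, 0, 0]},
    {"gripper": -1, "linear": [-0.03, -0.12, -0.03], "delta_rot": [0, 0, 0]},
    {"gripper": -1, "linear": [-0.04, -0.16, -0.05], "delta_rot": [0, 0, 0]},
    {"gripper": -1, "linear": [-0.041, -0.175, -0.05], "delta_rot": [0, 0, 0]},
    {"gripper": -1, "linear": [-0.041, -0.175, -0.05], "delta_rot": [0, 0, 0]},
  ],
)

```text
clock: 3.15
position: [0.463, -0.3383, 0.2504]
ee_rot: [-0.001, 0.739, 0.674, 0.0]
contact_force: [0.2, 0.5, 0.3]
width: 0.0855
gripper_force: 0.0
```

```bash
python3 - <<'E'
from h import *
d=grab('wrist'); cv2.imwrite('pics/w2.png',d['pixels']); pickle.dump(d,open('w2.pkl','wb')); s=d['s']
ty=-d['R'][:,0]; print(s['clock'],s['position'],s['qpos'],d['o'],'camx yaw',np.degrees(np.arctan2(d['R'][1,0],d['R'][0,0])))
for c in cmask(d,(6,150,80),(16,255,255),500): print(cv2.boundingRect(c),cv2.contourArea(c),[wrect(d,c,z) for z in(.06,.045,.03)])
E
```

```text
3.15 [ 0.46299598 -0.33833833  0.25044436] [-7.52540034e-01  2.64398310e-01  1.47368649e+00  2.32762455e-04
  1.40489043e+00 -6.61449904e-01] [ 0.46804336 -0.27360349  0.39201462] camx yaw -5.266144746302388
(172, 188, 102, 93) 5692.0 [((366.0599060058594, -346.9883728027344), (70.79580688476562, 74.47926330566406), 47.332313537597656), ((361.4529113769531, -350.30401611328125), (73.9944839477539, 77.84394073486328), 47.333858489990234), ((356.8449401855469, -353.61932373046875), (77.19273376464844, 81.20902252197266), 47.332313537597656)]
(296, 125, 42, 66) 2484.5 [((461.0339050292969, -283.6221923828125), (53.66035461425781, 35.36701965332031), 81.37194061279297), ((460.71722412109375, -284.0747985839844), (56.08458709716797, 36.96488571166992), 81.37167358398438), ((460.40057373046875, -284.5274658203125), (58.50893020629883, 38.56270980834961), 81.3718032836914)]
```

View pics/w2.png

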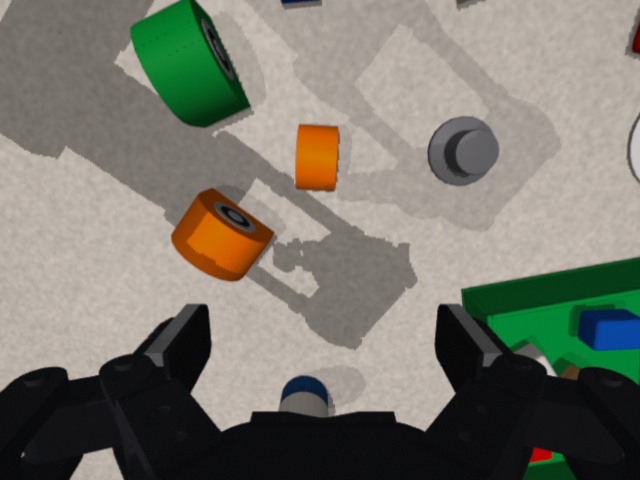

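The wrist view shows the small orange block at (317,157), seen nearly straight down, with the large orange block at (222,235) and the green one at (190,62). I'll take its yaw from the two end edges (at z = 30 mm).

```bash
python3 - <<'E'
from h import *
d=pickle.load(open('w2.pkl','rb'))
c=[c for c in cmask(d,(6,150,80),(16,255,255),500) if cv2.boundingRect(c)[0]>280][0]
x,y,w,h=cv2.boundingRect(c);q=c[:,0]
def fit(P):
    vx,vy,a,b=cv2.fitLine(np.array(P,np.float32),cv2.DIST_HUBER,0,.0005,.0005).ravel();return np.degrees(np.arctan2(vy,vx)),(a,b)
T=[onz(d,(k,q[q[:,0]==k][:,1].min()-.0),.03)[:2] for k in range(x+4,x+w-4)]
B=[onz(d,(k,q[q[:,0]==k][:,1].max()+.0),.03)[:2] for k in range(x+4,x+w-4)]
mid=(y+h/2)
zz=lambda r:.03+np.sqrt(max(0,.03**2-((r-mid)/(h/2)*.03)**2))
L=[onz(d,(q[q[:,1]==r][:,0].min(),r),zz(r))[:2] for r in range(y+6,y+h-6)]
R=[onz(d,(q[q[:,1]==r][:,0].max(),r),zz(r))[:2] for r in range(y+6,y+h-6)]
for n,P in zip('TBLR',(T,B,L,R)): print(n,fit(P))
for r in (y+2,y+15,y+33,y+50,y+h-3): print(r,q[q[:,1]==r][:,0].min(),q[q[:,1]==r][:,0].max())
E
```

```text
T (np.float32(-8.765971), (np.float32(0.4635185), np.float32(-0.25584278)))
B (np.float32(-9.217395), (np.float32(0.45543227), np.float32(-0.31280646)))
L (np.float32(82.12846), (np.float32(0.44410205), np.float32(-0.2802584)))
R (np.float32(81.99991), (np.float32(0.47830224), np.float32(-0.2846117)))
127 299 337
140 297 337
158 296 336
175 296 335
188 298 333
```

Request:
send_rows(
  increments=[
    {"gripper": -1, "linear": [-0.002, 0.03, -0.01], "delta_rot": [0, 0, -0.03]},
    {"gripper": -1, "linear": [-0.003, 0.054, -0.05], "delta_rot": [0, 0, -0.055]},
    {"gripper": -1, "linear": [-0.003, 0.054, -0.09], "delta_rot": [0, 0, -0.055]},
    {"gripper": -1, "linear": [-0.003, 0.054, -0.12], "delta_rot": [0, 0, -0.055]},
    {"gripper": -1, "linear": [-0.003, 0.054, -0.14], "delta_rot": [0, 0, -0.055]},
    {"gripper": -1, "linear": [-0.003, 0.054, -0.15], "delta_rot": [0, 0, -0.055]},
    {"gripper": -1, "linear": [-0.003, 0.054, -0.15], "delta_rot": [0, 0, -0.055]},
  ],
)

```text
clock: 3.9
position: [0.4604, -0.2812, 0.101]
ee_rot: [-0.001, 0.756, 0.655, 0.0]
contact_force: [-0.4, -0.1, -0.8]
width: 0.0855
gripper_force: 0.0
```

```bash
python3 - <<'E'
from h import *
d=grab('wrist'); s=d['s']; pickle.dump(d,open('w3.pkl','wb'))
print(s['position'],'yaw',np.degrees(np.arctan2(d['R'][1,0],d['R'][0,0])),proj(d,(.46,-.284,.06)))
for c in cmask(d,(6,150,80),(16,255,255),500): print(cv2.boundingRect(c),cv2.contourArea(c),wrect(d,c,.05))
cv2.imwrite('pics/w3.png',d['pixels'])
E
```

```text
[ 0.46041342 -0.28123958  0.10101982] yaw -8.192235653667595 [324.76420438 281.15589409]
(191, 325, 76, 107) 3203.5 ((393.41973876953125, -342.8545837402344), (67.58197021484375, 37.21182632446289), 63.32680892944336)
(292, 208, 70, 108) 6922.5 ((461.85052490234375, -278.05084228515625), (60.19783401489258, 37.23093795776367), 81.07304382324219)
```

View pics/w3.png

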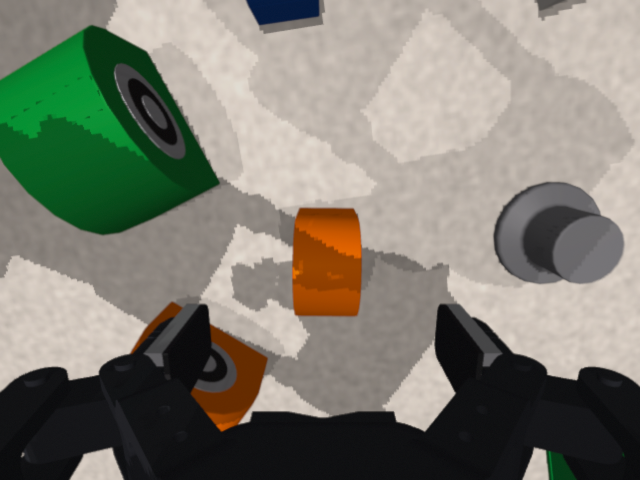

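The block at (327,262) lies centred between the fingers, with the large orange block at left (200,370). I'll check clearance from it and the y offset of the grasp.

```bash
python3 - <<'E'
from h import *
d=pickle.load(open('w3.pkl','rb'))
for z in(0,.04,.08): print('big corner',z,onz(d,(267,355),z))
a=onz(d,(327,208),.03);b=onz(d,(327,316),.03);print(a,b,(a+b)/2,np.linalg.norm(a-b))
t=pickle.load(open('top.pkl','rb'))
c=max(cmask(t,(6,150,80),(16,255,255)),key=cv2.contourArea)
for z in (.04,.08):
  P=np.array([onz(t,p,z)[:2] for p in c[:,0].astype(float)]); print(z,P.max(0),P[P[:,0].argmax()],P[P[:,1].argmax()])
E
```

```text
big corner 0 [ 0.40761869 -0.35640851  0.        ]
big corner 0.04 [ 0.41770775 -0.33341398  0.04      ]
big corner 0.08 [ 0.4277968  -0.31041946  0.08      ]
[ 0.46605366 -0.25138789  0.03      ] [ 0.45670019 -0.31779176  0.03      ] [ 0.46137693 -0.28458982  0.03      ] 0.06705938613204529
0.04 [ 0.40605519 -0.30628542] [ 0.40605519 -0.36311154] [ 0.34920867 -0.30628542]
0.08 [ 0.40234687 -0.29417509] [ 0.40234687 -0.3483028 ] [ 0.34819973 -0.29417509]
```

Request:
send_rows(
  increments=[
    {"gripper": -1, "linear": [0.0, -0.003, -0.03], "delta_rot": [0, 0, 0]},
    {"gripper": -1, "linear": [0.0, -0.003, -0.06], "delta_rot": [0, 0, 0]},
    {"gripper": -1, "linear": [0.0, -0.003, -0.08], "delta_rot": [0, 0, 0]},
    {"gripper": -1, "linear": [0.0, -0.003, -0.086], "delta_rot": [0, 0, 0]},
    {"gripper": -1, "linear": [0.0, -0.003, -0.086], "delta_rot": [0, 0, 0]},
  ],
  newtons=50,
)

```text
clock: 4.45
position: [0.4608, -0.2862, 0.0159]
ee_rot: [0.0, 0.756, 0.654, 0.0]
contact_force: [0.2, -0.1, 0.0]
width: 0.0853
gripper_force: 0.0
```

Request:
send_rows(
  increments=[
    {"gripper": 1, "linear": [0, 0, 0], "delta_rot": [0, 0, 0]},
    {"gripper": 1, "linear": [0, 0, 0], "delta_rot": [0, 0, 0]},
    {"gripper": 1, "linear": [0, 0, 0], "delta_rot": [0, 0, 0]},
    {"gripper": 1, "linear": [0, 0, 0], "delta_rot": [0, 0, 0]},
    {"gripper": 1, "linear": [0, 0, 0], "delta_rot": [0, 0, 0]},
    {"gripper": 1, "linear": [0, 0, 0], "delta_rot": [0, 0, 0]},
    {"gripper": 1, "linear": [0, 0, 0], "delta_rot": [0, 0, 0]},
    {"gripper": 1, "linear": [0, 0, 0], "delta_rot": [0, 0, 0]},
  ],
  newtons=50,
)

```text
clock: 5.25
position: [0.4609, -0.2865, 0.0164]
ee_rot: [0.001, 0.756, 0.654, 0.0]
contact_force: [-0.1, 0.7, 6.3]
width: 0.0356
gripper_force: 50.7
```

Request:
send_rows(
  increments=[
    {"gripper": 1, "linear": [0, 0, 0.02], "delta_rot": [0, 0, 0]},
    {"gripper": 1, "linear": [0, 0, 0.06], "delta_rot": [0, 0, 0]},
    {"gripper": 1, "linear": [0, 0, 0.1], "delta_rot": [0, 0, 0]},
    {"gripper": 1, "linear": [0, 0, 0.14], "delta_rot": [0, 0, 0]},
    {"gripper": 1, "linear": [0, 0, 0.16], "delta_rot": [0, 0, 0]},
    {"gripper": 1, "linear": [0, 0, 0.16], "delta_rot": [0, 0, 0]},
  ],
)

```text
clock: 5.85
position: [0.4618, -0.2872, 0.1784]
ee_rot: [0.003, 0.756, 0.654, 0.001]
contact_force: [0.5, -0.3, -2.3]
width: 0.0354
gripper_force: 50.4
```

```bash
python3 - <<'E'
from h import *
d=grab('wrist'); s=d['s']; pickle.dump(d,open('w4.pkl','wb')); cv2.imwrite('pics/w4.png',d['pixels'])
print(s['position'],s['width'],s['gripper_force'],s['contact_force'],'yaw',np.degrees(np.arctan2(d['R'][1,0],d['R'][0,0])))
for c in cmask(d,(6,150,60),(16,255,255),500): print(cv2.boundingRect(c),cv2.contourArea(c))
E
```

```text
[ 0.46176434 -0.28722308  0.17844236] 0.035443897722336186 50.431777238845825 [ 0.53559495 -0.3242911  -2.29173556] yaw -8.290045771292863
(154, 261, 104, 94) 4256.5
(262, 227, 122, 180) 20062.5
```

View pics/w4.png

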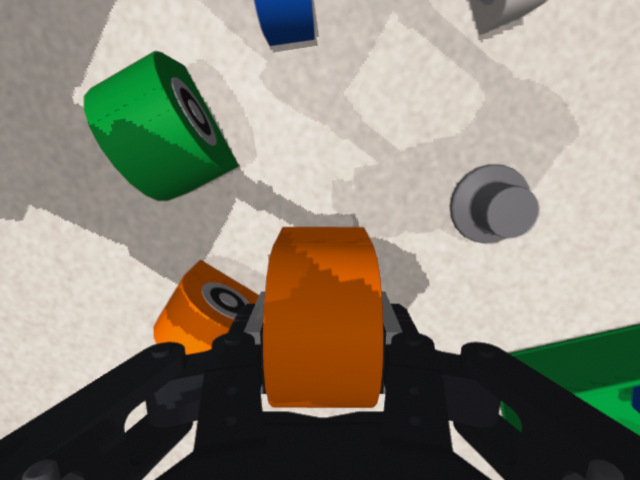

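The block is held at (323,317), with its +y bottom edge at row 227. I'll work out its offset from the tool and the move.

```bash
python3 - <<'E'
from h import *
d=pickle.load(open('w4.pkl','rb'));p=d['s']['position']
for uv in((281,227),(323,227),(365,227)):
  for z in (.162,): 
    P=onz(d,uv,z)-p; a=np.radians(-8.29);u=np.array([np.cos(a),np.sin(a)]);v=np.array([-np.sin(a),np.cos(a)]); print(uv,'x off',P[:2]@u,'y off',P[:2]@v)
seat=np.array([.5775,.142]);a=np.radians(-12.7);v=np.array([-np.sin(a),np.cos(a)]);print('seat v',v,'seat-33',seat-.033*v,'seat+3',seat+.003*v)
E
```

```text
(281, 227) x off -0.018804506174214617 y off 0.030966251643075014
(323, 227) x off -0.0008116160250318857 y off 0.03094334751318612
(365, 227) x off 0.01720433237387952 y off 0.03092212967532938
seat v [0.2198462  0.97553454] seat-33 [0.57024508 0.10980736] seat+3 [0.57815954 0.1449266 ]
```

Request:
send_rows(
  increments=[
    {"gripper": 1, "linear": [0.01, 0.03, 0], "delta_rot": [0, 0, -0.01]},
    {"gripper": 1, "linear": [0.02, 0.07, 0], "delta_rot": [0, 0, -0.02]},
    {"gripper": 1, "linear": [0.03, 0.11, 0], "delta_rot": [0, 0, -0.03]},
    {"gripper": 1, "linear": [0.04, 0.15, 0], "delta_rot": [0, 0, -0.04]},
    {"gripper": 1, "linear": [0.05, 0.19, 0], "delta_rot": [0, 0, -0.05]},
    {"gripper": 1, "linear": [0.06, 0.22, 0], "delta_rot": [0, 0, -0.06]},
    {"gripper": 1, "linear": [0.065, 0.24, 0], "delta_rot": [0, 0, -0.077]},
    {"gripper": 1, "linear": [0.068, 0.25, 0], "delta_rot": [0, 0, -0.077]},
  ],
)

```text
clock: 6.7
position: [0.5268, -0.0338, 0.1728]
ee_rot: [-0.002, 0.78, 0.626, -0.001]
contact_force: [-0.6, 0.3, -1.8]
width: 0.0354
gripper_force: 50.4
```

Request:
send_rows(
  increments=[
    {"gripper": 1, "linear": [0.01, 0.035, 0], "delta_rot": [0, 0, 0]},
    {"gripper": 1, "linear": [0.02, 0.07, 0], "delta_rot": [0, 0, 0]},
    {"gripper": 1, "linear": [0.03, 0.1, 0], "delta_rot": [0, 0, 0]},
    {"gripper": 1, "linear": [0.036, 0.125, 0], "delta_rot": [0, 0, 0]},
    {"gripper": 1, "linear": [0.039, 0.14, 0], "delta_rot": [0, 0, 0]},
    {"gripper": 1, "linear": [0.04, 0.145, 0], "delta_rot": [0, 0, 0]},
    {"gripper": 1, "linear": [0.04, 0.145, 0], "delta_rot": [0, 0, 0]},
  ],
)

```text
clock: 7.4
position: [0.5677, 0.1086, 0.1745]
ee_rot: [-0.0, 0.781, 0.625, -0.001]
contact_force: [0.3, -0.7, -2.4]
width: 0.0359
gripper_force: 50.4
```

```bash
python3 - <<'E'
from h import *
d=grab('wrist'); s=d['s']; pickle.dump(d,open('w5.pkl','wb')); cv2.imwrite('pics/w5.png',d['pixels'])
print(s['clock'],s['position'],s['width'],s['gripper_force'],s['contact_force'],'yaw',np.degrees(np.arctan2(d['R'][1,0],d['R'][0,0])))
a=np.radians(-12.7);v=np.array([-np.sin(a),np.cos(a)]);u=np.array([np.cos(a),np.sin(a)]);seat=np.array([.5775,.142])
for c in cmask(d,(0,150,50),(5,255,255),500):
    P=np.array([onz(d,q,.102)[:2]-seat for q in c[:,0].astype(float)]); print(cv2.boundingRect(c),'u',(P@u).min(),(P@u).max(),'v',(P@v).min(),(P@v).max())
p=s['position'][:2]-seat; print('tcp in seat',p@u,p@v)
E
```

```text
7.4 [0.56772817 0.10856942 0.17448186] 0.03592469554992476 50.395479798316956 [ 0.30596568 -0.70446632 -2.41290896] yaw -12.673001263584512
(277, 169, 104, 25) u -0.02915410109881047 0.029206054179811564 v 0.0036672374694408667 0.017067988791348625
tcp in seat -0.0021831672010330016 -0.034760986432704054
```

View pics/w5.png

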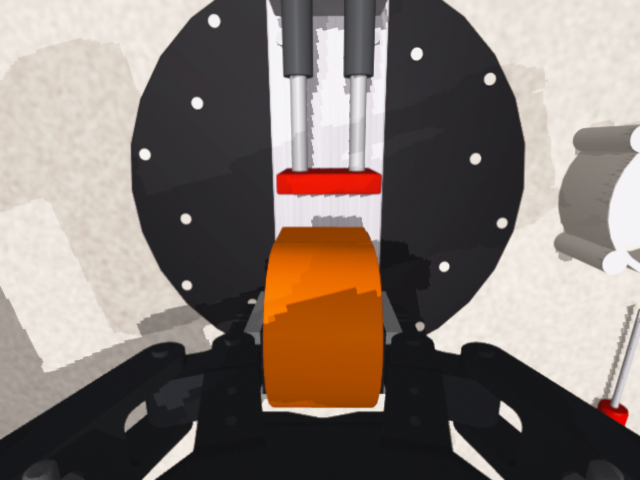

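The view shows the red jaw at (329,181) square to the held block (323,317), and my seat estimate agrees within 1 mm. I'll shift 3 mm along the seat's x and lower to 25 mm above the clamp floor, over the stop.

Request:
send_rows(
  increments=[
    {"gripper": 1, "linear": [0.003, -0.001, -0.02], "delta_rot": [0, 0, 0]},
    {"gripper": 1, "linear": [0.003, -0.001, -0.05], "delta_rot": [0, 0, 0]},
    {"gripper": 1, "linear": [0.003, -0.001, -0.075], "delta_rot": [0, 0, 0]},
    {"gripper": 1, "linear": [0.003, -0.001, -0.088], "delta_rot": [0, 0, 0]},
    {"gripper": 1, "linear": [0.003, -0.001, -0.09], "delta_rot": [0, 0, 0]},
    {"gripper": 1, "linear": [0.003, -0.001, -0.09], "delta_rot": [0, 0, 0]},
    {"gripper": 1, "linear": [0.003, -0.001, -0.09], "delta_rot": [0, 0, 0]},
  ],
)

```text
clock: 8.15
position: [0.5724, 0.1078, 0.0867]
ee_rot: [0.001, 0.781, 0.625, 0.001]
contact_force: [0.2, -0.0, -0.8]
width: 0.0355
gripper_force: 50.4
```

Request:
send_rows(
  increments=[
    {"gripper": 1, "linear": [0, 0.003, -0.002], "delta_rot": [0, 0, 0]},
    {"gripper": 1, "linear": [0.001, 0.009, -0.002], "delta_rot": [0, 0, 0]},
    {"gripper": 1, "linear": [0.002, 0.015, -0.002], "delta_rot": [0, 0, 0]},
    {"gripper": 1, "linear": [0.004, 0.021, -0.002], "delta_rot": [0, 0, 0]},
    {"gripper": 1, "linear": [0.005, 0.027, -0.002], "delta_rot": [0, 0, 0]},
    {"gripper": 1, "linear": [0.006, 0.033, -0.002], "delta_rot": [0, 0, 0]},
    {"gripper": 1, "linear": [0.007, 0.038, -0.002], "delta_rot": [0, 0, 0]},
    {"gripper": 1, "linear": [0.007, 0.038, -0.002], "delta_rot": [0, 0, 0]},
  ],
)

```text
clock: 8.95
position: [0.579, 0.145, 0.0842]
ee_rot: [0.002, 0.78, 0.626, -0.0]
contact_force: [0.2, -6.4, 1.2]
width: 0.0354
gripper_force: 50.8
```

```bash
python3 - <<'E'
from h import *
d=grab('wrist'); s=d['s']; pickle.dump(d,open('w6.pkl','wb')); cv2.imwrite('pics/w6.png',d['pixels'])
print(s['clock'],s['position'],s['contact_force'],'yaw',np.degrees(np.arctan2(d['R'][1,0],d['R'][0,0])))
a=np.radians(-12.7);v=np.array([-np.sin(a),np.cos(a)]);u=np.array([np.cos(a),np.sin(a)]);seat=np.array([.5775,.142])
p=s['position'][:2]-seat; print('tcp in seat',p@u,p@v)
for c in cmask(d,(0,150,50),(5,255,255),500):
    P=np.array([onz(d,q,.102)[:2]-seat for q in c[:,0].astype(float)]); print(cv2.boundingRect(c),'u',(P@u).min(),(P@u).max(),'v',(P@v).min(),(P@v).max())
E
```

```text
8.95 [0.57904685 0.14500576 0.08417549] [ 0.24164139 -6.37856042  1.15733427] yaw -12.592389496552293
tcp in seat 0.0008482050431819785 0.0032722928632945565
(235, 193, 177, 54) u -0.02959190433500501 0.02931272651982223 v 0.034997205096128185 0.053061579757716845
```

View pics/w6.png

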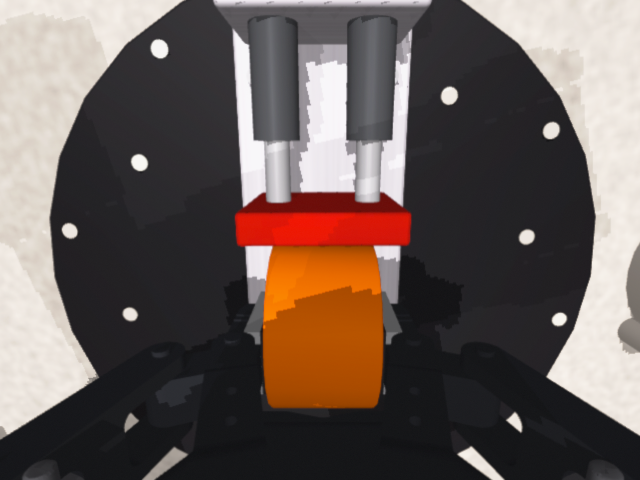

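The jaw at (322,225) is pressed back about 30 mm by the block's end, with 6.4 N as expected. The block's far end clears the stop by about 4 mm, so I'll lower it.

Request:
send_rows(
  increments=[
    {"gripper": 1, "linear": [0, 0, -0.005], "delta_rot": [0, 0, 0]},
    {"gripper": 1, "linear": [0, 0, -0.01], "delta_rot": [0, 0, 0]},
    {"gripper": 1, "linear": [0, 0, -0.015], "delta_rot": [0, 0, 0]},
    {"gripper": 1, "linear": [0, 0, -0.02], "delta_rot": [0, 0, 0]},
    {"gripper": 1, "linear": [0, 0, -0.023], "delta_rot": [0, 0, 0]},
    {"gripper": 1, "linear": [0, 0, -0.024], "delta_rot": [0, 0, 0]},
    {"gripper": 1, "linear": [0, 0, -0.024], "delta_rot": [0, 0, 0]},
  ],
)

```text
clock: 9.7
position: [0.5779, 0.1448, 0.0596]
ee_rot: [0.001, 0.78, 0.625, -0.001]
contact_force: [-0.8, -6.3, -0.3]
width: 0.0354
gripper_force: 50.7
```

Request:
send_rows(
  increments=[
    {"gripper": 1, "linear": [0, 0, -0.001], "delta_rot": [0, 0, 0]},
    {"gripper": 1, "linear": [0, 0, -0.0015], "delta_rot": [0, 0, 0]},
    {"gripper": 1, "linear": [0, 0, -0.0015], "delta_rot": [0, 0, 0]},
  ],
)

```text
clock: 10.0
position: [0.578, 0.1447, 0.0585]
ee_rot: [0.001, 0.78, 0.625, -0.001]
contact_force: [-1.4, -5.8, 1.6]
width: 0.0352
gripper_force: 50.9
```

Request:
send_rows(
  increments=[
    {"gripper": 1, "linear": [0, -0.001, -0.0005], "delta_rot": [0, 0, 0]},
    {"gripper": 1, "linear": [0, -0.002, -0.001], "delta_rot": [0, 0, 0]},
    {"gripper": 1, "linear": [-0.0005, -0.003, -0.001], "delta_rot": [0, 0, 0]},
    {"gripper": 1, "linear": [-0.0005, -0.003, -0.001], "delta_rot": [0, 0, 0]},
  ],
)

```text
clock: 10.4
position: [0.5778, 0.144, 0.0584]
ee_rot: [0.0, 0.781, 0.625, 0.001]
contact_force: [-2.2, -1.4, 6.2]
width: 0.0357
gripper_force: 51.3
```

On the floor with light contact. Releasing.

Request:
send_rows(
  increments=[
    {"gripper": 0.2, "linear": [0, 0, 0], "delta_rot": [0, 0, 0]},
    {"gripper": -0.3, "linear": [0, 0, 0], "delta_rot": [0, 0, 0]},
    {"gripper": -1, "linear": [0, 0, 0], "delta_rot": [0, 0, 0]},
    {"gripper": -1, "linear": [0, 0, 0], "delta_rot": [0, 0, 0]},
    {"gripper": -1, "linear": [0, 0, 0], "delta_rot": [0, 0, 0]},
    {"gripper": -1, "linear": [0, 0, 0], "delta_rot": [0, 0, 0]},
    {"gripper": -1, "linear": [0, 0, 0], "delta_rot": [0, 0, 0]},
    {"gripper": -1, "linear": [0, 0, 0], "delta_rot": [0, 0, 0]},
  ],
  newtons=30,
)

```text
clock: 11.2
position: [0.5777, 0.143, 0.0567]
ee_rot: [0.0, 0.781, 0.625, -0.0]
contact_force: [0.3, -0.1, 0.6]
width: 0.0852
gripper_force: 0.0
```

Request:
send_rows(
  increments=[
    {"gripper": -1, "linear": [0, 0, 0.02], "delta_rot": [0, 0, 0]},
    {"gripper": -1, "linear": [0, 0, 0.05], "delta_rot": [0, 0, 0]},
    {"gripper": -1, "linear": [0, 0, 0.09], "delta_rot": [0, 0, 0]},
    {"gripper": -1, "linear": [0, 0, 0.13], "delta_rot": [0, 0, 0]},
    {"gripper": -1, "linear": [0, -0.03, 0.16], "delta_rot": [0, 0, 0]},
    {"gripper": -1, "linear": [0, -0.06, 0.18], "delta_rot": [0, 0, 0]},
    {"gripper": -1, "linear": [0, -0.06, 0.18], "delta_rot": [0, 0, 0]},
    {"gripper": -1, "linear": [0, -0.06, 0.18], "delta_rot": [0, 0, 0]},
  ],
)

```text
clock: 12.0
position: [0.5777, 0.0828, 0.237]
ee_rot: [-0.0, 0.781, 0.624, 0.0]
contact_force: [0.6, 0.8, -0.4]
width: 0.0852
gripper_force: 0.0
```

```bash
python3 - <<'E'
from h import *
d=grab('wrist'); s=d['s']; pickle.dump(d,open('w7.pkl','wb')); 
t=grab('side'); cv2.imwrite('pics/end.png',np.hstack([cv2.resize(d['pixels'][60:420,160:520],(390,390)),cv2.resize(t['pixels'][140:290,200:350],(390,390),interpolation=cv2.INTER_CUBIC)]))
print(s['clock'],s['position'],s['contact_force'])
a=np.radians(-12.7);v=np.array([-np.sin(a),np.cos(a)]);u=np.array([np.cos(a),np.sin(a)]);seat=np.array([.5775,.142])
for nm,lo,hi in(('red',(0,150,50),(5,255,255)),('orange',(6,150,60),(16,255,255))):
  for c in cmask(d,lo,hi,500):
    P=np.array([onz(d,q,.102 if nm=='red' else .085)[:2]-seat for q in c[:,0].astype(float)]); print(nm,cv2.boundingRect(c),'u',(P@u).min(),(P@u).max(),'v',(P@v).min(),(P@v).max(),wrect(d,c,.085))
E
```

```text
12.0 [0.57768124 0.08275459 0.23704364] [ 0.55161125  0.79594133 -0.38686345]
red (545, 345, 28, 34) u 0.19779854440594294 0.2191944220484507 v -0.1829345527707264 -0.1517267670146364 ((753.47607421875, -80.13310241699219), (32.74884796142578, 22.482418060302734), 75.70147705078125)
red (262, 97, 85, 22) u -0.02961055864322761 0.028637605088691336 v 0.025354590259989155 0.03916763669385058 ((583.6929931640625, 175.26608276367188), (14.579619407653809, 61.83447265625), 77.19717407226562)
orange (280, 117, 49, 78) u -0.02027555873727034 0.016483523138265233 v -0.029707355869298454 0.027257943577016223 ((575.40966796875, 141.2171173095703), (56.9110221862793, 36.791351318359375), 77.20690155029297)
```

View pics/end.png

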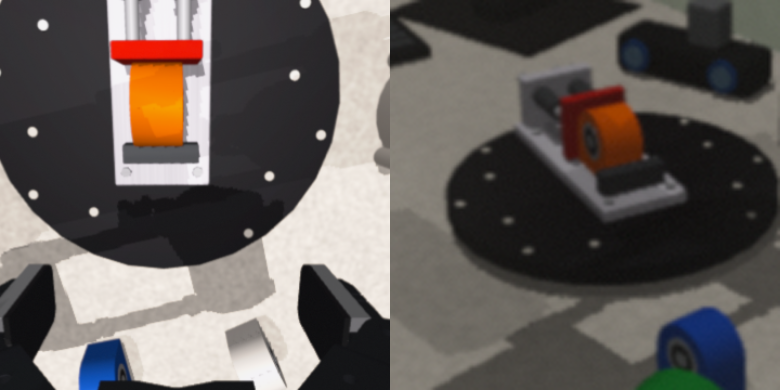

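The orange block stands upright between the jaw (left pane, 157,50) and the stop (160,153). It is square at 77.2° and about 1.5 mm off the mid-line, and the blue block has not been disturbed. Handing in.

```bash
python3 -c "
from rig import sign_off
print(sign_off())"
```

```text
the job is handed in; nothing more can be done
None
```

The small orange bearing block is in the clamp, upright and square against the stop about 1.5 mm off the middle of the jaws, with the jaw closed on it; the blue block was not touched, the arm is clear, and the job was handed in at about 12 s (no verdict was returned).

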